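Put the dead-weight tester's weights back in their cases

ROBOT

A 6-joint arm with a two-finger parallel gripper is mounted at the origin on the work surface. World frame = base frame: x ahead of the robot, y to its left, z up, the work surface at z = 0. Lengths are in m, angles in rad, forces in N, time in s.
With the tool pointing down it reaches from about 0.375 to 0.9 m from the base axis. Payload 3.1 kg.
Tool frame: the origin (TCP) lies at the very end of the fingers, on their centre line; the grasp point (between the pads) lies 19 mm behind it; z points along the fingers, y is the line along which they close (so a half turn about z gives the same grasp; the last joint's range is limited). The gripper opens to 87 mm and grips with 3 to 60 N. Pads are 19 mm wide; open, the fingers measure 117 mm over their backs; the gripper's body (75 mm by 190 mm) begins 51 mm behind the grasp point.
Start: joints at [-1.298, 0.527, 1.433, -0, 1.181, -0.178], TCP at [0.272, -0.563, 0.223] pointing down, gripper open.
Joint ranges: [-3.08, 3.08], [-0.75, 2.2], [0.22, 2.44], [-1.43, 4.57], [0, 2.65], [-2.85, 2.85]. Speed limits (rad/s): [2.79, 2.79, 3.14, 3.14, 3.14, 3.14].

INTERFACE

Orientations are given as a unit quaternion [x, y, z, w].
In Python, from rig import robot gives the robot as it stands. The module is installed in compiled form; this text tells all that it offers.
- The arm moves only by the tool play_rows, never from a script. Its argument "steps" is one flat list of numbers, 5 for each row, row after row: the opening, from -1 (shut) to 1 (fully open), then the shift along the tool's x, y, z as a fraction of full scale, then the turn about the tool's z as a fraction of full scale. In form: [claw, tx, ty, tz, twist, claw, tx, ty, tz, twist, ...]. A call has exactly 10 rows; each row shifts and turns the commanded pose from where the row before left it, along the tool's axes as they then stand; what a row does not reach is not made up. Full scale, the value 1, is 0.03 m for a shift and 0.1 rad for a turn. A row lasts 1/10 s, in which the tool goes at most 50 mm and 8.59 degrees, less where a joint would pass 70% of its speed; a pose out of reach is approached as far as the arm can. A call with a number of a shift or a turn outside -1 to 1 is refused whole. A call with a gripper value outside its range is refused whole. The fingers move at their own pace and stop on an object; "grip_force" is the grip in N (left out, the last holds). Time passes only in rows, so rows that do not move let the fingers close, or fill a call up. It gives the time, the measured TCP pose, the force, the opening and the grip force at its end, in the units of the state.
- robot.get_obs(): the state, without advancing time (a new reading comes with each control period).
- robot.camera(name): name is "scene" or "side" or "wrist"; returns a dict with "image" (480x640x3 uint8, red, green, blue), "mtx" (3x3 intrinsics, pixels), "D" ([k1, k2, p1, p2, k3] as OpenCV has them; the pictures are not rectified), "rvec" (rotation vector, rad) and "tvec" (3), from world to camera coordinates, as OpenCV has them. Camera axes: x right, y down, z forward; pixel columns grow to the right and rows downward; lengths in m; the calibration is good to about 2 mm. A picture is of the moment at which its call begins. There is no depth.
- robot.hand_in(): hands the job in; it is judged then, once.
The state is a dict: "time": time; "q": joint angles; "joint_velocities": joint speeds; "joint_torque": joint torques, N m; "position": TCP position; "tool_rot": TCP orientation; "ft_force": force on the tool from outside, world axes, zero at the start; "moment": the same for the moment, N m; "grip_width": finger opening in m; "grip_force": force on a finger pad.
Only numpy, scipy, OpenCV 4.12 (cv2) and the standard library are available. Lean on these libraries where they do the work, as an engineer would, in place of code of your own. Each camera call takes 0.05 s, during which the arm holds its last target. There are 200 camera calls.

TASK

The calibration is over: take the weights off the dead-weight tester, working down the stack from the smallest, and put each one flat in the recess of its own open wooden case, the one made for its size. Set each weight down gently - never drop one, tip it over or put it on the bench - and leave the cases, the closed one too, standing where they are.

Things in the scene. Friction and masses are not known exactly. Their poses are not given: they have to be found in the camera images.
- tester: fixed dead-weight tester, blue base 140 (x) x 200 (y) x 55 mm. Origin on the bench under its centre. Round dark steel carrier (73 mm across, flat, top 90 mm above the bench) at x -15, y -30 mm in its frame bears the stack, each weight up to 4 mm off-centre on the next. A transmitter 25 mm across, 125 mm high, stands at x +35, y +68 mm; the rest is under 80 mm. Blue hose from its +x side.
- weight32: plain brass disc weight, 32 mm in diameter, 20 mm thick, about 137 g; top of the stack of four at the start, lying flat. Origin at the centre of its underside, z up. Grip it across its rim.
- weight42: plain steel disc weight, 42 mm in diameter, 20 mm thick, about 217 g; second from the top of the stack of four at the start, lying flat. Origin at the centre of its underside, z up. Grip it across its rim.
- weight52: plain brass disc weight, 52 mm in diameter, 20 mm thick, about 361 g; third from the top of the stack of four at the start, lying flat. Origin at the centre of its underside, z up. Grip it across its rim.
- weight62: plain steel disc weight, 62 mm in diameter, 20 mm thick, about 474 g; bottom of the stack of four at the start, lying flat. Origin at the centre of its underside, z up. Grip it across its rim.
- case32: open wooden case of the 32 mm weight: loose square block 68 mm wide, 22 mm high, with one round felt-lined recess in the middle, 46 mm in diameter and 8 mm deep (flat blue felt floor 14 mm above the bench); no lid. Origin on the bench under its centre: a seated weight's origin is 14 mm straight above it.
- case42: open wooden case of the 42 mm weight: loose square block 78 mm wide, 22 mm high, with one round felt-lined recess in the middle, 56 mm in diameter and 8 mm deep (flat blue felt floor 14 mm above the bench); no lid. Origin on the bench under its centre: a seated weight's origin is 14 mm straight above it.
- case52: open wooden case of the 52 mm weight: loose square block 88 mm wide, 22 mm high, with one round felt-lined recess in the middle, 66 mm in diameter and 8 mm deep (flat blue felt floor 14 mm above the bench); no lid. Origin on the bench under its centre: a seated weight's origin is 14 mm straight above it.
- case62: open wooden case of the 62 mm weight: loose square block 98 mm wide, 22 mm high, with one round felt-lined recess in the middle, 76 mm in diameter and 8 mm deep (flat blue felt floor 14 mm above the bench); no lid. Origin on the bench under its centre: a seated weight's origin is 14 mm straight above it.
- closed_case: closed wooden case, 98 mm square, 40 mm high, lid on with a brass catch; not part of the job. Origin on the bench under its centre.
Not all that is in view belongs to the job. Leave any purple or white look-alike of the weight62 alone. What is shaped like the weight52 but orange is not meant.

How it is judged:
By the outcome, as a careful person would: the job done as asked, in the order asked, and still so for the second after the job is handed in, with the robot touching nothing.
It also fails if it takes over 106 s, if anything falls off the work surface, if the arm or the gripper's body presses on something with over 40 N, if the wrist force passes 120 N, or if a joint passes its speed limit or range.

## Working session

There is one attempt and no reset: what is moved stays moved. The work goes in short steps, Python scripts to look and compute and a tool call to move; the robot and the scene stay as the last step left them, time stands still between calls to the robot, and variables do not carry over. Pictures are saved under pics/ and viewed, at most 14 in all, crops included, and the job is handed in when it is done.

Besides the shell and the picture viewer there is one more tool, called after "Request:" as name(argument=value, ...), one argument or row to a line, values as JSON. play_rows: Moves the arm, as the interface text tells. Shift numbers are shares of 0.03 m and turn numbers shares of 0.1 rad, none past 1 either way. Its arguments: {"type":"object","properties":{"steps":{"type":"array"},"grip_force":{"type":"number"}},"required":["steps"]}

```bash
mkdir -p pics; python3 - <<'E'
from rig import robot
import cv2,pickle
o=robot.get_obs();print(o)
d={}
for n in("scene","side","wrist"):
    c=robot.camera(n);d[n]=c;cv2.imwrite(f"pics/{n}0.png",c["image"][:,:,::-1])
    print(n,c["mtx"].tolist(),c["D"],c["rvec"],c["tvec"])
pickle.dump(d,open("c0.pkl","wb"))
E
```

```text
{'time': 0.0, 'q': array([-1.29852277e+00,  5.28434736e-01,  1.43398093e+00, -2.70527854e-05,
        1.18140546e+00, -1.78470698e-01]), 'joint_velocities': array([ 6.51376513e-04, -1.34306181e-03,  7.42942417e-04,  1.74325485e-03,
       -6.57319982e-05, -7.41436375e-04]), 'joint_torque': array([ 8.31208072e-04, -4.40035343e+01, -1.76589471e+01,  6.34415634e-02,
        5.84493263e-02, -1.64460089e-04]), 'position': array([ 0.27209519, -0.56179645,  0.22156596]), 'tool_rot': array([ 9.74709260e-01,  2.23473973e-01, -6.47343418e-05, -1.11242237e-03]), 'ft_force': array([-1.08743235,  0.41546145,  0.47367798]), 'moment': array([ 0.02749878, -0.04032398,  0.01354736]), 'grip_force': 0.0, 'grip_width': 0.08669663473303793}
scene [[445.98443384070885, 0.0, 318.2883822818152], [0.0, 445.98443384070885, 248.00949944381696], [0.0, 0.0, 1.0]] [-0.00771542  0.          0.          0.          0.        ] [ 2.11889663  1.2640665  -0.50405495] [-0.26742035 -0.30798036  1.16456482]
side [[514.2332358004047, 0.0, 318.63448160122465], [0.0, 514.2332358004047, 234.10623553236897], [0.0, 0.0, 1.0]] [-0.09993048  0.          0.          0.          0.        ] [ 0.29026379 -2.70255728  1.37871192] [0.60224947 0.16040057 0.95458157]
wrist [[349.0707315332432, 0.0, 324.5222282019148], [0.0, 349.0707315332432, 238.7112663897884], [0.0, 0.0, 1.0]] [-0.06041003  0.          0.          0.          0.        ] [-2.44310001  1.53149372  0.23066513] [-0.62470348 -0.03548702  0.39067494]
```

View pics/scene0.png

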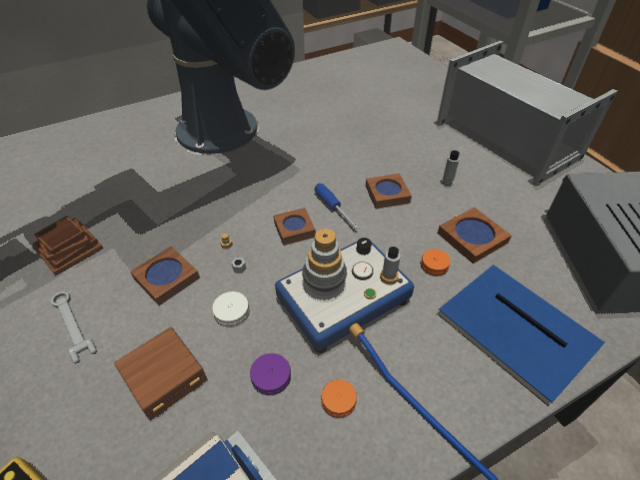

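View pics/side0.png

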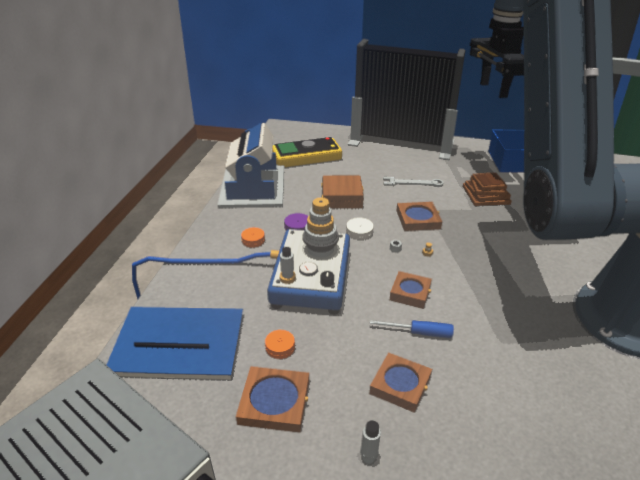

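The scene picture shows the stack at about (324,262) and open cases at (165,272), (294,224), (388,188) and (475,233). The closed case is at (160,370). The side view shows the same four cases at (419,214), (411,288), (402,380) and (274,396), with the stack at (320,222).

```bash
cat > h.py <<'E'
import numpy as np,cv2
def ray(c,uv):
    p=cv2.undistortPoints(np.float64(uv).reshape(-1,1,2),c["mtx"],c["D"]).reshape(-1,2)
    R=cv2.Rodrigues(c["rvec"])[0];d=np.c_[p,np.ones(len(p))]@R
    return -R.T@np.ravel(c["tvec"]),d
def onz(c,uv,z):
    o,d=ray(c,uv);return (o+d*((z-o[2])/d[:,2])[:,None])[:,:2]
def proj(c,P): return cv2.projectPoints(np.float64(P).reshape(-1,1,3),c["rvec"],c["tvec"],c["mtx"],c["D"])[0].reshape(-1,2)
def comps(m,lo):
    n,l,s,ce=cv2.connectedComponentsWithStats(m.astype(np.uint8))
    return [(l==i,s[i],ce[i]) for i in range(1,n) if s[i,4]>lo]
def hsv(c): return cv2.cvtColor(c["image"],cv2.COLOR_RGB2HSV).astype(int)
E
python3 - <<'E'
import pickle;from h import *
d=pickle.load(open("c0.pkl","rb"))
boxes={"scene":[(165,272),(294,224),(388,188),(475,233)],"side":[(419,214),(411,288),(402,378),(274,396)]}
for n,bs in boxes.items():
    c=d[n];H=hsv(c)
    blue=(H[...,0]>100)&(H[...,0]<135)&(H[...,1]>60)
    for b in bs:
        for m,s,ce in comps(blue,60):
            if m[b[1],b[0]]:
                ct=max(cv2.findContours(m.astype(np.uint8),0,1)[0],key=len).reshape(-1,2)
                (e,ax,an)=cv2.fitEllipse(ct)
                P=onz(c,ct,.014);(x,y),r=cv2.minEnclosingCircle(P.astype(np.float32)*1000)
                ex=P*1000
                print(n,b,"felt z14 circ",round(x),round(y),"d",round(2*r),"area d",round(2*np.sqrt(cv2.contourArea((ex).astype(np.float32))/np.pi)),"mean",onz(c,[e],.014).round(4))
    # wood outline at top
    wood=(H[...,0]<16)&(H[...,1]>90)&(H[...,2]<170)
    for b in bs:
        for m,s,ce in comps(cv2.morphologyEx((wood|blue).astype(np.uint8),2,np.ones((3,3))),300):
            if m[b[1],b[0]]:print("  wood",b,s,ce.round(1),onz(c,[ce],.015).round(4))
for n,(x,y) in {"scene":(325,265),"side":(320,225)}.items():
    im=d[n]["image"][y-50:y+50,x-65:x+65,::-1]
    cv2.imwrite(f"pics/st_{n}.png",cv2.resize(im,None,fx=6,fy=6,interpolation=2))
E
cd pics; python3 -c "
import cv2,numpy as np
a=cv2.imread('st_scene.png');b=cv2.imread('st_side.png');cv2.imwrite('st.png',cv2.resize(np.hstack([a,b]),(800,308)))"
```

```text
scene (165, 272) felt z14 circ 422 -247 d 64 area d 59 mean [[ 0.4228 -0.2468]]
scene (294, 224) felt z14 circ 423 21 d 41 area d 38 mean [[0.423  0.0212]]
scene (388, 188) felt z14 circ 422 251 d 53 area d 46 mean [[0.4228 0.2506]]
scene (475, 233) felt z14 circ 617 326 d 73 area d 68 mean [[0.6173 0.3255]]
  wood (165, 272) [ 132  247   65   57 2022] [164.  274.4] [[ 0.4296 -0.2478]]
  wood (294, 224) [274 209  41  35 960] [294.2 225.6] [[0.4308 0.0183]]
  wood (388, 188) [ 366  174   45   34 1035] [388.3 190.3] [[0.4316 0.246 ]]
  wood (475, 233) [ 438  208   72   55 2194] [473.6 234.4] [[0.6233 0.3179]]
side (419, 214) felt z14 circ 428 -252 d 60 area d 51 mean [[ 0.4272 -0.2534]]
side (411, 288) felt z14 circ 427 12 d 41 area d 36 mean [[0.4275 0.0136]]
side (402, 378) felt z14 circ 427 243 d 53 area d 49 mean [[0.4269 0.2428]]
side (274, 396) felt z14 circ 620 318 d 73 area d 69 mean [[0.62   0.3186]]
  wood (419, 214) [398 202  43  22 645] [419.5 212.5] [[ 0.4255 -0.2546]]
  wood (411, 288) [391 272  40  29 607] [410.1 287. ] [[0.4288 0.0167]]
  wood (402, 378) [378 367  40  36 914] [399.4 383.1] [[0.4287 0.2534]]
  wood (274, 396) [ 237  378   64   52 2108] [272.6 404.4] [[0.6165 0.3355]]
```

View pics/st.png

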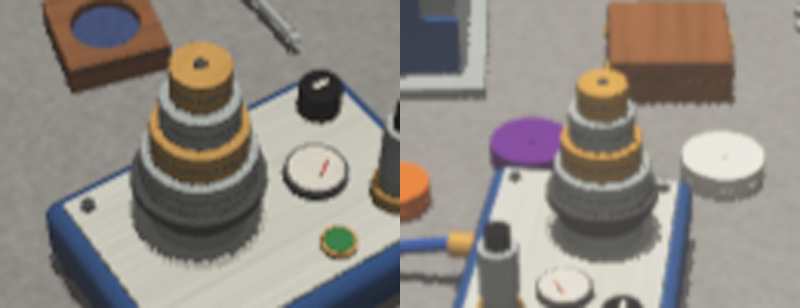

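The crop shows the stack clearly: small brass top at scene (325.0,235.8) and side (320.6,202.0), with steel, brass and steel below it and then the dark carrier.

```bash
python3 - <<'E'
import pickle;from h import *
from scipy.spatial.transform import Rotation as R
from rig import robot
d=pickle.load(open("c0.pkl","rb"))
for n,p in {"scene":(325.,235.8),"side":(320.6,202.)}.items():
    print(n,onz(d[n],[p],.17))
for n in d:
    o,_=ray(d[n],[(320,240)]);print(n,"cam at",o.round(3))
# transmitter top
print("tx",onz(d["scene"],[(393,251)],.125),onz(d["side"],[(286.5,250)],.125))
o=robot.get_obs();M=R.from_quat(o["tool_rot"]).as_matrix();print(M.round(3));
t=np.array([.50,.02,.30]);w,_=ray(d["wrist"],[(320,240)])
print("cam offset in tool",M.T@(w-o["position"]), "optical axis",cv2.Rodrigues(d["wrist"]["rvec"])[0][2])
E
```

```text
scene [[ 0.61659857 -0.01226878]]
side [[ 0.61493772 -0.00974187]]
scene cam at [ 1.022 -0.234  0.65 ]
side cam at [0.448 0.791 0.689]
wrist cam at [ 0.344 -0.528  0.383]
tx [[0.65950727 0.08664598]] [[0.65579639 0.09060468]]
[[ 0.9    0.436 -0.   ]
 [ 0.436 -0.9    0.002]
 [ 0.    -0.002 -1.   ]]
cam offset in tool [ 0.07960619  0.00085227 -0.16090048] optical axis [-0.26306657 -0.12495422 -0.95665167]
```

View pics/wrist0.png

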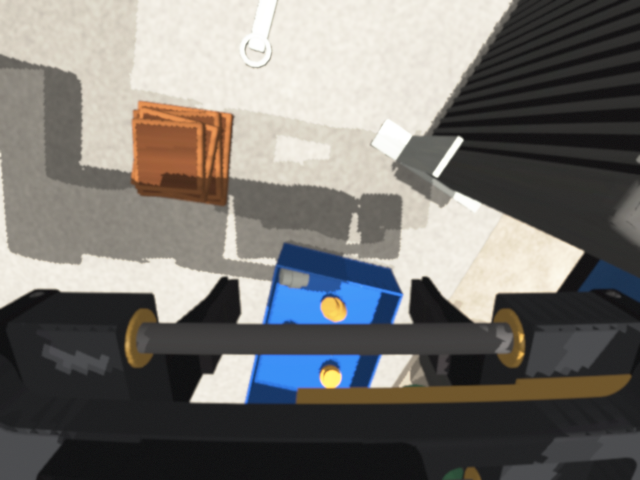

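Request:
play_rows(
  steps=[1,0,0,-0.26,1,1,0,0,-0.26,1,1,0,0,-0.26,1,1,0,0,-0.26,1,1,0,0,-0.26,0.51,1,0.5,-1,0,0,1,0.5,-1,0,0,1,0.5,-1,0,0,1,0.5,-1,0,0,1,0.5,-1,0,0],
)

```text
time: 1.15
position: [0.3476, -0.4111, 0.2613]
tool_rot: [1.0, -0.0, -0.0, -0.0]
ft_force: [0.2, 0.4, -0.2]
grip_width: 0.0872
grip_force: 0.0
```

Request:
play_rows(
  steps=[1,0.5,-1,0,0,1,0.5,-1,0,0,1,0.5,-1,0,0,1,0.5,-1,0,0,1,0.5,-1,0,0,1,0.5,-1,0,0,1,0.5,-1,0,0,1,0.5,-1,0,0,1,0.5,-1,0,0,1,0.5,-1,0,0],
)

```text
time: 2.15
position: [0.4977, -0.1112, 0.2614]
tool_rot: [1.0, -0.0, -0.0, -0.0]
ft_force: [-0.6, -0.1, -0.0]
grip_width: 0.087
grip_force: 0.0
```

Request:
play_rows(
  steps=[1,0.48,-0.84,0,0,1,0.48,-0.84,0,0,1,0.48,-0.84,0,0,1,0.48,-0.84,0,0,1,0,0,0,0,1,0,0,0,0,1,0,0,0,0,1,0,0,0,0,1,0,0,0,0,1,0,0,0,0],
)

```text
time: 3.15
position: [0.5548, -0.0124, 0.2616]
tool_rot: [1.0, -0.001, 0.0, 0.0]
ft_force: [-0.1, 0.6, 0.4]
grip_width: 0.0871
grip_force: 0.0
```

```bash
python3 - <<'E'
from rig import robot
import cv2,pickle
from h import *
from scipy.spatial.transform import Rotation as R
c=robot.camera("wrist");cv2.imwrite("pics/w1.png",c["image"][:,:,::-1]);pickle.dump(c,open("c1.pkl","wb"))
o=robot.get_obs();print(o["time"],o["position"],o["q"],o["ft_force"]);print(R.from_quat(o["tool_rot"]).as_matrix().round(4))
for P in [(.6155,-.011,.17),(.425,.017,.014)]:print(proj(c,P))
E
```

```text
3.2 [ 0.55489934 -0.01230059  0.26165197] [-2.23506284e-01  3.87997468e-01  1.56320011e+00 -4.10768684e-06
  1.19030665e+00  1.34841043e+00] [ 0.16730598 -0.39700903  0.06770668]
[[ 1.0e+00 -1.1e-03  1.0e-04]
 [-1.1e-03 -1.0e+00 -0.0e+00]
 [ 1.0e-04  0.0e+00 -1.0e+00]]
[[320.95719005 161.15907505]]
[[301.1623046  301.64026197]]
```

View pics/w1.png

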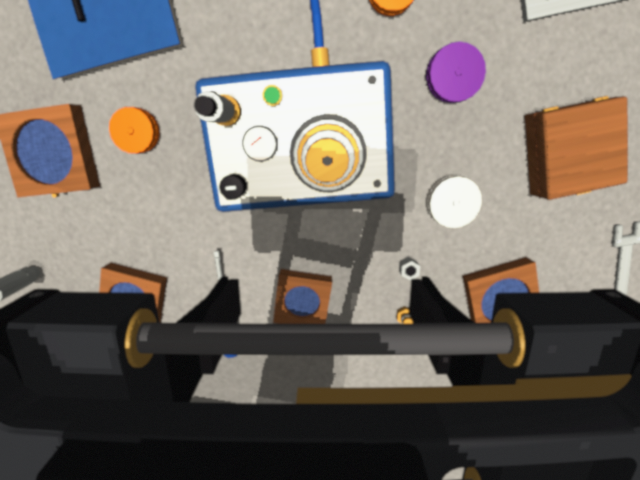

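The wrist view shows the stack from above, with the brass top at (327,160). Case62 is at (44,152), case32 at (302,299), the purple disc at (457,72) and the white disc at (455,202). I'll fit circles to all of these.

```bash
python3 - <<'E'
import pickle;from h import *
c=pickle.load(open("c1.pkl","rb"));H=hsv(c)
print("hole",onz(c,[(327,160)],.17))
br=(H[...,0]>12)&(H[...,0]<30)&(H[...,1]>110)
for m,s,ce in comps(br,150):
    if 280<ce[0]<370 and 120<ce[1]<200:
        ct=max(cv2.findContours(m.astype(np.uint8),0,1)[0],key=len);e=cv2.fitEllipse(ct)
        print("brass",s,e[0],e[1],[onz(c,[e[0]],z).round(4) for z in(.17,.13)])
blue=(H[...,0]>100)&(H[...,0]<135)&(H[...,1]>60)
for m,s,ce in comps(blue,150):
    ct=max(cv2.findContours(m.astype(np.uint8),0,1)[0],key=len).reshape(-1,2)
    P=onz(c,ct,.014)*1000;q,r=cv2.minEnclosingCircle(P.astype(np.float32));print("blue",s,np.round(q,1),round(2*r,1))
for u,v in [(291,0)]:pass
ys,xs=np.where(H[...,2]>0)
# carrier/steel extents along row through centre
for v in (140,150,160):print(v,[tuple(x) for x in H[v,285:375:3]])
E
```

```text
hole [[ 0.61630379 -0.0152941 ]]
brass [298 124  61  63 625] (327.8192138671875, 154.91567993164062) (60.17099380493164, 61.14706802368164) [array([[ 0.6198, -0.0159]]), array([[ 0.6175, -0.0163]])]
brass [ 306  139   43   43 1405] (326.72906494140625, 159.99610900878906) (41.79465866088867, 42.75007247924805) [array([[ 0.6163, -0.0151]]), array([[ 0.6134, -0.0154]])]
blue [  28    0  152   79 8531] [756.6 225.9] 174.9
blue [310   0  14  47 434] [747.2  -4.4] 46.1
blue [ 196   61  198  151 3850] [627.7  16.5] 254.4
blue [  17  120   55   64 2661] [618.7 321.5] 74.2
blue [482 279  46  41 781] [ 424.8 -251.3] 63.9
blue [111 283  32  12 273] [436.9 247. ] 42.9
blue [285 287  34  29 754] [425.3  16.5] 43.8
140 [(np.int64(60), np.int64(1), np.int64(249)), (np.int64(60), np.int64(1), np.int64(249)), (np.int64(45), np.int64(3), np.int64(199)), (np.int64(24), np.int64(13), np.int64(95)), (np.int64(33), np.int64(13), np.int64(196)), (np.int64(18), np.int64(56), np.int64(211)), (np.int64(19), np.int64(167), np.int64(235)), (np.int64(17), np.int64(121), np.int64(208)), (np.int64(35), np.int64(6
[... 2999 characters left out ...]
19), np.int64(93)), (np.int64(16), np.int64(30), np.int64(94)), (np.int64(19), np.int64(170), np.int64(226)), (np.int64(20), np.int64(168), np.int64(241)), (np.int64(20), np.int64(168), np.int64(241)), (np.int64(20), np.int64(169), np.int64(240)), (np.int64(20), np.int64(169), np.int64(237)), (np.int64(17), np.int64(118), np.int64(218)), (np.int64(35), np.int64(14), np.int64(217)), (np.int64(17), np.int64(85), np.int64(213)), (np.int64(19), np.int64(158), np.int64(232)), (np.int64(28), np.int64(19), np.int64(202)), (np.int64(30), np.int64(16), np.int64(115)), (np.int64(24), np.int64(27), np.int64(197)), (np.int64(25), np.int64(19), np.int64(234)), (np.int64(25), np.int64(19), np.int64(234))]
```

Request:
play_rows(
  steps=[1,0.51,0.01,0.3,0,1,0.51,0.01,0.3,0,1,0.51,0.01,0.3,0,1,0.51,0.01,0.3,0,1,0,0,0.6,0,1,0,0,0.6,0,1,0,0,0.6,0,1,0,0,0.3,0,1,0,0,0.05,0,1,0,0,0,0],
)

```text
time: 4.2
position: [0.6165, -0.0131, 0.1613]
tool_rot: [1.0, -0.0, 0.0, 0.0]
ft_force: [-0.2, -0.3, -0.2]
grip_width: 0.0874
grip_force: 0.0
```

Request:
play_rows(
  steps=[-1,0,0,0,0,-1,0,0,0,0,-1,0,0,0,0,-1,0,0,0,0,-1,0,0,0,0,-1,0,0,0,0,-1,0,0,0,0,-1,0,0,0,0,-1,0,0,0,0,-1,0,0,0,0],
  grip_force=15,
)

```text
time: 5.2
position: [0.6162, -0.0131, 0.161]
tool_rot: [1.0, -0.0, -0.0, 0.0]
ft_force: [0.4, 0.8, -0.2]
grip_width: 0.0311
grip_force: 15.0
```

```bash
python3 - <<'E'
from rig import robot
import cv2
from h import *
c=robot.camera("side");cv2.imwrite("pics/s2.png",cv2.resize(c["image"][140:300,230:430,::-1],None,fx=4,fy=4,interpolation=2))
o=robot.get_obs();print(o["time"],o["position"],o["grip_width"],o["grip_force"],o["ft_force"])
E
```

```text
5.25 [ 0.6162363  -0.01308359  0.16103545] 0.0309936082238355 14.999974071979523 [ 0.41253457 -0.50045364 -0.48589502]
```

View pics/s2.png

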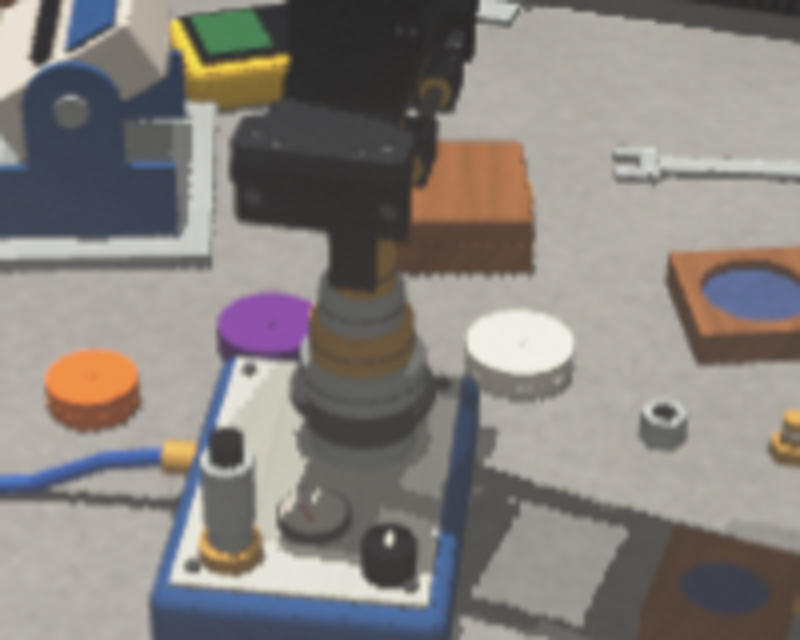

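Gripped with width 31 mm, and the weight is centred in the pads once parallax is allowed for. Next I carry it to case32.

Request:
play_rows(
  steps=[-1,0,0,-0.2,0,-1,0,0,-0.6,0,-1,0,0,-0.6,0,-1,-1,-0.16,0,0,-1,-1,-0.16,0,0,-1,-1,-0.16,0,0,-1,-1,-0.16,0,0,-1,-1,-0.16,0,0,-1,-1,-0.16,0,0,-1,-0.36,-0.04,0,0],
)

```text
time: 6.25
position: [0.4216, 0.0181, 0.203]
tool_rot: [1.0, 0.0, -0.002, -0.001]
ft_force: [0.7, -0.5, -0.5]
grip_width: 0.0313
grip_force: 15.0
```

Request:
play_rows(
  steps=[-1,0,0,0.3,0,-1,0,0,0.8,0,-1,0,0,0.8,0,-1,0,0,0.8,0,-1,0,0,0.8,0,-1,0,0,0.8,0,-1,0,0,0.6,0,-1,0,0,0.5,0,-1,0,0,0.25,0,-1,0,0,0,0],
)

```text
time: 7.25
position: [0.4266, 0.0167, 0.0322]
tool_rot: [1.0, -0.0, -0.0, -0.0]
ft_force: [0.1, -0.8, -1.0]
grip_width: 0.0311
grip_force: 15.0
```

```bash
python3 - <<'E'
from rig import robot
import cv2
from h import *
c=robot.camera("side");cv2.imwrite("pics/s3.png",cv2.resize(c["image"][200:340,330:500,::-1],None,fx=4,fy=4,interpolation=2))
o=robot.get_obs();print(o["time"],o["position"],o["grip_width"],o["grip_force"],o["ft_force"])
E
```

```text
7.3 [0.42656136 0.01673801 0.0328882 ] 0.031086951429765565 14.999858736991882 [ 1.23057857 -0.08224445 -1.54401564]
```

View pics/s3.png

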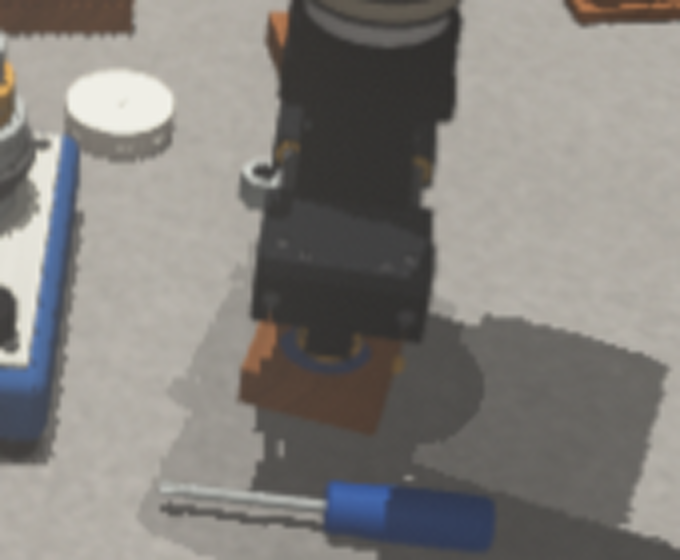

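The weight is over the blue recess at about pixel (335,350) in the crop, with its bottom near the rim. I'll lower it slowly.

Request:
play_rows(
  steps=[-1,-0.03,0,0.06,0,-1,0,0,0.06,0,-1,0,0,0.05,0,-1,0,0,0.04,0,-1,0,0,0.02,0,-1,0,0,0.015,0,-1,0,0,0.01,0,-1,0,0,0.01,0,-1,0,0,0,0,-1,0,0,0,0],
)

```text
time: 8.3
position: [0.4246, 0.017, 0.0256]
tool_rot: [1.0, -0.0, 0.0, 0.0]
ft_force: [-0.2, 0.5, -1.4]
grip_width: 0.0312
grip_force: 15.0
```

Request:
play_rows(
  steps=[-1,0,0,0.01,0,-1,0,0,0.01,0,-1,0,0,0.005,0,-1,0,0,0.005,0,-1,0,0,0,0,-1,0,0,0,0,-1,0,0,0,0,-1,0,0,0,0,-1,0,0,0,0,-1,0,0,0,0],
)

```text
time: 9.3
position: [0.4245, 0.017, 0.0249]
tool_rot: [1.0, -0.0, 0.0, 0.0]
ft_force: [-0.7, 0.2, 5.6]
grip_width: 0.0312
grip_force: 15.0
```

Contact shows 5.6 N upward, so the weight is seated. I'll release, go up and hover by the stack for a look.

Request:
play_rows(
  steps=[-0.2,0,0,0,0,0.2,0,0,0,0,1,0,0,0,0,1,0,0,-0.1,0,1,0,0,-0.3,0,1,0,0,-0.8,0,1,0,0,-1,0,1,0,0,-1,0,1,0,0,-1,0,1,0,0,-1,0],
)

```text
time: 10.3
position: [0.424, 0.0172, 0.1826]
tool_rot: [1.0, -0.0, 0.0, 0.0]
ft_force: [0.5, -0.5, -1.4]
grip_width: 0.0862
grip_force: 0.0
```

Request:
play_rows(
  steps=[1,1,0.25,-0.8,0,1,1,0.25,-0.8,0,1,1,0.25,-0.7,0,1,1,0.25,0,0,1,0.35,0,0,0,1,0,0,0,0,1,0,0,0,0,1,0,0,0,0,1,0,0,0,0,1,0,0,0,0],
)

```text
time: 11.3
position: [0.5543, -0.0127, 0.2497]
tool_rot: [1.0, -0.0, -0.0, -0.0]
ft_force: [-0.2, -0.4, -0.2]
grip_width: 0.0872
grip_force: 0.0
```

```bash
cat > look.py <<'E'
import sys
from rig import robot
from h import *
n,z,d,x0,y0=sys.argv[1],*map(float,sys.argv[2:6])
c=robot.camera("wrist");cv2.imwrite(f"pics/{n}.png",c["image"][:,:,::-1])
o=robot.get_obs();print(o["time"],o["position"],o["grip_width"],o["ft_force"])
u,v=proj(c,(x0,y0,z))[0];print("expected px",u,v)
# radial edge search for the top rim: strongest brightness/saturation change on rays around the expected centre
h=hsv(c);L=cv2.GaussianBlur(c["image"],(0,0),0.8).astype(float)
pts=[]
def fit(cx,cy):
    P=[]
    for a in np.linspace(0,2*np.pi,90,endpoint=False):
        rr=np.arange(d/2-.006,d/2+.006,.0004)
        W=np.c_[cx+rr*np.cos(a),cy+rr*np.sin(a),np.full(len(rr),z)]
        q=proj(c,W).astype(np.float32)
        s=np.stack([cv2.remap(L[...,k].astype(np.float32),q[:,0].reshape(1,-1),q[:,1].reshape(1,-1),1)[0] for k in range(3)],1)
        g=np.abs(np.diff(s,axis=0)).sum(1);i=g.argmax()
        if g[i]>12:P.append(W[i,:2])
    P=np.array(P);A=np.c_[2*P,np.ones(len(P))];b=(P**2).sum(1);w=np.ones(len(P),bool)
    for _ in range(4):
        s=np.linalg.lstsq(A[w],b[w],rcond=None)[0];r=np.sqrt(s[2]+s[0]**2+s[1]**2)
        e=abs(np.hypot(*(P-s[:2]).T)-r);w=e<max(.0008,1.5*np.median(e))
    return s[:2],r,w.sum()
p=(x0,y0)
for _ in range(3):
    p,r,k=fit(*p);print("centre",np.round(p,4),"diam",round(2*r,4),"pts",k)
E
python3 look.py w4 .15 .042 .616 -.014
```

```text
11.35 [ 0.55448728 -0.0128128   0.24974604] 0.08712942647384216 [-0.43753275 -1.12795267  1.20671529]
expected px 324.87971381562966 158.6524726817206
centre [ 0.6164 -0.0145] diam 0.0519 pts 61
centre [ 0.6162 -0.0146] diam 0.0518 pts 60
centre [ 0.6161 -0.0149] diam 0.0517 pts 59
```

View pics/w4.png

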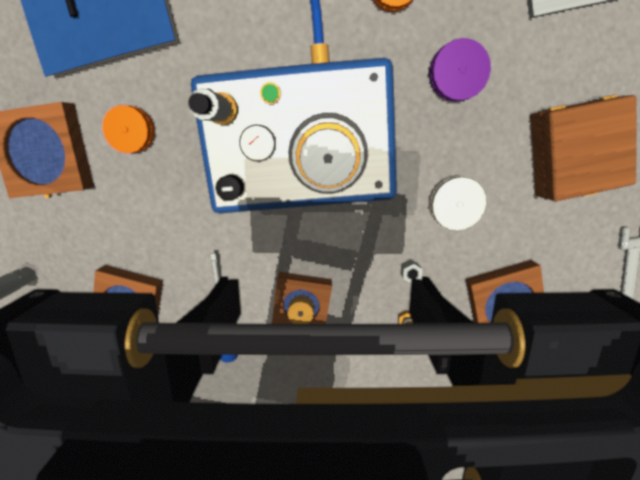

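Weight32 sits in case32 with its hole at about (300,313). Weight42 is now on top of the stack, hole at (328,157.5). I'll check the wrist camera bias against the known released pose.

```bash
python3 - <<'E'
from rig import robot
from h import *
c=robot.camera("wrist");H=hsv(c)
m=(H[...,0]>12)&(H[...,0]<30)&(H[...,1]>110)
for q,s,ce in comps(m,80):
    if 270<ce[0]<330 and 290<ce[1]<325:print("w32",s,onz(c,[(s[0]+(s[2]-1)/2,ce[1])],.034).round(4),"true .4245 .0170")
d=np.array(c["image"]).sum(2)[150:166,320:336];i=np.argwhere(d<d.min()+90)
p=i.mean(0)[::-1]+[320,150];print("hole42",p,onz(c,[p],.15).round(4))
for n in("scene","side"):
    k=robot.camera(n);cv2.imwrite(f"pics/{n}4.png",k["image"][:,:,::-1])
    u,v=proj(k,(.6165,-.0145,.15))[0].astype(int)
    w=k["image"].astype(int).sum(2)[v-6:v+7,u-7:u+8];i=np.argwhere(w<w.min()+60);p=i.mean(0)[::-1]+[u-7,v-6]
    print(n,(u,v),p,len(i),onz(k,[p],.15).round(4))
E
```

```text
w32 [314 286  16  30 158] [[ 0.4464 -0.0102]] true .4245 .0170
w32 [281 297  35  27 626] [[0.4275 0.0183]] true .4245 .0170
hole42 [327.26666667 158.17777778] [[ 0.6166 -0.0158]]
scene (np.int64(323), np.int64(245)) [324.375 244.75 ] 8 [[ 0.6159 -0.013 ]]
side (np.int64(320), np.int64(209)) [325.375 203.375] 8 [[ 0.6113 -0.0377]]
```

Request:
play_rows(
  steps=[1,0.515,0.015,0.3,0,1,0.515,0.015,0.3,0,1,0.515,0.015,0.3,0,1,0.515,0.015,0.3,0,1,0,0,0.6,0,1,0,0,0.6,0,1,0,0,0.6,0,1,0,0,0.4,0,1,0,0,0.22,0,1,0,0,0,0],
)

```text
time: 12.5
position: [0.6163, -0.0147, 0.1403]
tool_rot: [1.0, -0.0, -0.001, -0.0]
ft_force: [-0.3, 0.3, 0.4]
grip_width: 0.0872
grip_force: 0.0
```

Request:
play_rows(
  steps=[-1,0,0,0,0,-1,0,0,0,0,-1,0,0,0,0,-1,0,0,0,0,-1,0,0,0,0,-1,0,0,0,0,-1,0,0,0,0,-1,0,0,0,0,-1,0,0,0,0,-1,0,0,0,0],
  grip_force=20,
)

```text
time: 13.5
position: [0.6169, -0.0148, 0.1412]
tool_rot: [1.0, -0.0, 0.0, 0.0]
ft_force: [-1.2, -0.2, 1.0]
grip_width: 0.041
grip_force: 20.0
```

Request:
play_rows(
  steps=[-1,0,0,-0.15,0,-1,0,0,-0.5,0,-1,0,0,-0.6,0,-1,0,0,-0.45,0,-1,-0.64,-0.87,0,0,-1,-0.64,-0.87,0,0,-1,-0.64,-0.87,0,0,-1,-0.64,-0.87,0,0,-1,-0.64,-0.87,0,0,-1,-0.64,-0.87,0,0],
)

```text
time: 14.5
position: [0.5007, 0.1428, 0.1923]
tool_rot: [1.0, -0.0, -0.0, -0.0]
ft_force: [0.1, 0.1, -2.7]
grip_width: 0.0411
grip_force: 20.0
```

Request:
play_rows(
  steps=[-1,-0.64,-0.87,0,0,-1,-0.64,-0.87,0,0,-1,-0.64,-0.87,0,0,-1,-0.64,-0.87,0,0,-1,0,0,0.5,0,-1,0,0,0.8,0,-1,0,0,0.8,0,-1,0,0,0.5,0,-1,0,0,0.2,0,-1,0,0,0,0],
)

```text
time: 15.5
position: [0.4246, 0.2461, 0.1076]
tool_rot: [1.0, -0.0, -0.001, 0.0]
ft_force: [0.1, -0.2, -1.4]
grip_width: 0.0411
grip_force: 20.0
```

```bash
python3 - <<'E'
from rig import robot
import cv2
from h import *
c=robot.camera("wrist");k=robot.camera("side")
cv2.imwrite("pics/s5.png",np.hstack([cv2.resize(c["image"],(400,300)),cv2.resize(k["image"][330:450,310:470],(400,300),interpolation=2)])[:,:,::-1])
o=robot.get_obs();print(o["time"],o["position"],o["grip_width"],o["grip_force"],o["ft_force"])
E
```

```text
15.6 [0.42550664 0.24643311 0.10870914] 0.041223489502610317 19.999625086784363 [ 0.26260304 -0.4790106  -2.40302112]
```

View pics/s5.png

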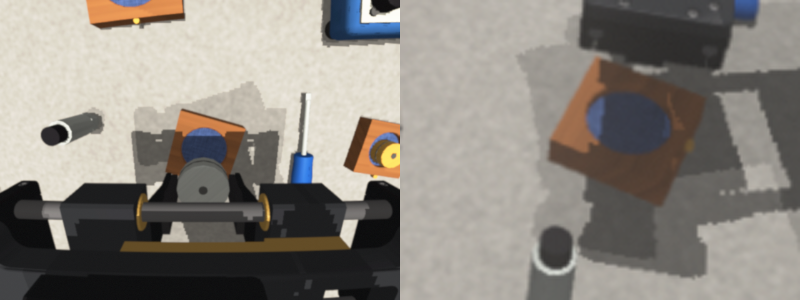

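The held weight42 is level above case42, with its recess ahead at (205,145). The tall vial is about 130 mm to the side, so it is clear. I'll lower to the rim, then slowly.

Request:
play_rows(
  steps=[-1,0,0,0.5,0,-1,0,0,0.7,0,-1,0,0,0.6,0,-1,0,0,0.4,0,-1,0,0,0.25,0,-1,0,0,0.1,0,-1,0,0,0.06,0,-1,0,0,0.05,0,-1,0,0,0.05,0,-1,0,0,0,0],
)

```text
time: 16.6
position: [0.425, 0.2463, 0.027]
tool_rot: [1.0, -0.0, 0.0, -0.0]
ft_force: [0.5, -0.2, -2.6]
grip_width: 0.0415
grip_force: 20.0
```

Request:
play_rows(
  steps=[-1,0,0,0.02,0,-1,0,0,0.02,0,-1,0,0,0.01,0,-1,0,0,0.01,0,-1,0,0,0,0,-1,0,0,0,0,-1,0,0,0,0,-1,0,0,0,0,-1,0,0,0,0,-1,0,0,0,0],
)

```text
time: 17.6
position: [0.4249, 0.2462, 0.0252]
tool_rot: [1.0, -0.0, 0.0, -0.0]
ft_force: [-0.4, 0.4, 1.7]
grip_width: 0.0411
grip_force: 20.0
```

Request:
play_rows(
  steps=[0,0,0,0,0,0.4,0,0,0,0,1,0,0,0,0,1,0,0,-0.1,0,1,0,0,-0.3,0,1,0,0,-0.8,0,1,0,0,-1,0,1,0,0,-1,0,1,0,0,-1,0,1,0,0,-1,0],
)

```text
time: 18.6
position: [0.4246, 0.2462, 0.183]
tool_rot: [1.0, -0.0, 0.0, -0.0]
ft_force: [0.0, -0.1, -0.1]
grip_width: 0.0868
grip_force: 0.0
```

Request:
play_rows(
  steps=[1,0.48,0.96,-0.7,0,1,0.48,0.96,-0.7,0,1,0.48,0.96,-0.7,0,1,0.48,0.96,0,0,1,0.48,0.96,0,0,1,0.48,0.96,0,0,1,0.48,0.96,0,0,1,0.48,0.96,0,0,1,0.48,0.96,0,0,1,0,0,0,0],
)

```text
time: 19.6
position: [0.5565, -0.0166, 0.2448]
tool_rot: [1.0, -0.002, 0.002, 0.001]
ft_force: [0.5, 0.0, 0.6]
grip_width: 0.0868
grip_force: 0.0
```

```bash
python3 look.py w6 .13 .052 .6162 -.0148
```

```text
19.65 [ 0.55499558 -0.01464451  0.24446847] 0.08711005734180897 [0.7139428  0.67361403 0.1674966 ]
expected px 320.1909666353899 160.64250465840203
centre [ 0.6162 -0.0156] diam 0.0584 pts 60
centre [ 0.6159 -0.0158] diam 0.0586 pts 60
centre [ 0.6159 -0.0161] diam 0.0584 pts 60
```

View pics/w6.png

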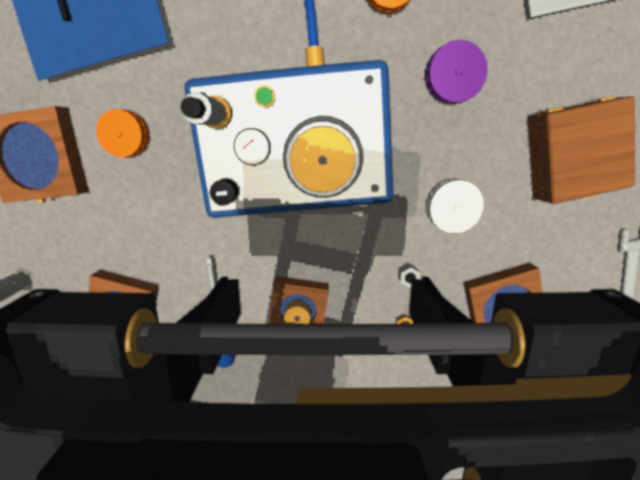

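Weight52 (brass) is now on top with its hole at (322.3,159.5), about (0.617,-0.0155).

Request:
play_rows(
  steps=[1,0.515,0.005,0.4,0,1,0.515,0.005,0.4,0,1,0.515,0.005,0.4,0,1,0.515,0.005,0.4,0,1,0,0,0.7,0,1,0,0,0.7,0,1,0,0,0.6,0,1,0,0,0.35,0,1,0,0,0.17,0,1,0,0,0,0],
)

```text
time: 20.65
position: [0.6158, -0.013, 0.1203]
tool_rot: [1.0, 0.0, -0.0, -0.0]
ft_force: [0.3, 0.4, -0.3]
grip_width: 0.087
grip_force: 0.0
```

Request:
play_rows(
  steps=[-1,0,0,0,0,-1,0,0,0,0,-1,0,0,0,0,-1,0,0,0,0,-1,0,0,0,0,-1,0,0,0,0,-1,0,0,0,0,-1,0,0,0,0,-1,0,0,0,0,-1,0,0,0,0],
  grip_force=28,
)

```text
time: 21.65
position: [0.6164, -0.014, 0.1206]
tool_rot: [1.0, -0.0, 0.0, 0.0]
ft_force: [-0.9, -2.2, 2.4]
grip_width: 0.0508
grip_force: 28.0
```

Request:
play_rows(
  steps=[-1,0,0,-0.15,0,-1,0,0,-0.5,0,-1,0,0,-0.6,0,-1,0,0,-0.45,0,-1,-0.709,0.875,0,0,-1,-0.709,0.875,0,0,-1,-0.709,0.875,0,0,-1,-0.709,0.875,0,0,-1,-0.709,0.875,0,0,-1,-0.709,0.875,0,0],
)

```text
time: 22.65
position: [0.4874, -0.1713, 0.1712]
tool_rot: [1.0, -0.0, -0.0, -0.001]
ft_force: [0.1, -0.4, -4.6]
grip_width: 0.051
grip_force: 28.0
```

Request:
play_rows(
  steps=[-1,-0.709,0.875,0,0,-1,-0.709,0.875,0,0,-1,-0.709,0.875,0,0,-1,0,0,0.4,0,-1,0,0,0.6,0,-1,0,0,0.6,0,-1,0,0,0.4,0,-1,0,0,0,0,-1,0,0,0,0,-1,0,0,0,0],
)

```text
time: 23.65
position: [0.4253, -0.25, 0.1121]
tool_rot: [1.0, -0.0, 0.001, 0.0]
ft_force: [-0.1, 0.7, -3.9]
grip_width: 0.051
grip_force: 28.0
```

```bash
python3 - <<'E'
from rig import robot
import cv2
from h import *
c=robot.camera("wrist");k=robot.camera("side")
cv2.imwrite("pics/s7.png",np.hstack([cv2.resize(c["image"],(400,300)),cv2.resize(k["image"][150:270,340:500],(400,300),interpolation=2)])[:,:,::-1])
o=robot.get_obs();print(o["time"],o["position"],o["grip_width"],o["grip_force"],o["ft_force"])
E
```

```text
23.75 [ 0.42527178 -0.25008005  0.11214333] 0.05094653034344562 27.9984712600708 [ 0.4501326  -0.14953845 -3.8485889 ]
```

View pics/s7.png

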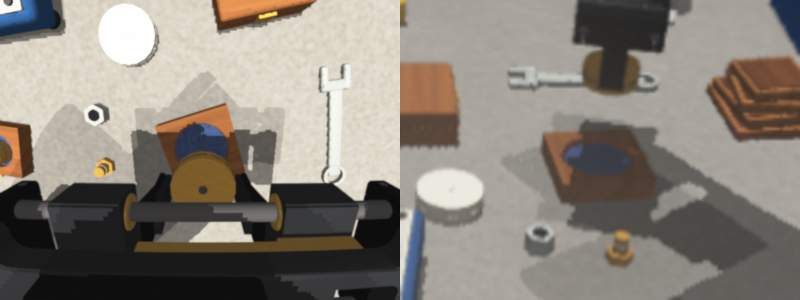

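Weight52 is held level above case52; its recess is visible at (200,135) in the left half of the picture.

Request:
play_rows(
  steps=[-1,0,0,0.5,0,-1,0,0,0.8,0,-1,0,0,0.6,0,-1,0,0,0.4,0,-1,0,0,0.25,0,-1,0,0,0.1,0,-1,0,0,0.07,0,-1,0,0,0.06,0,-1,0,0,0.05,0,-1,0,0,0,0],
)

```text
time: 24.75
position: [0.4249, -0.2499, 0.0267]
tool_rot: [1.0, -0.0, 0.0, 0.0]
ft_force: [-0.3, -0.2, -3.5]
grip_width: 0.0511
grip_force: 28.0
```

Request:
play_rows(
  steps=[-1,0,0,0.02,0,-1,0,0,0.02,0,-1,0,0,0.01,0,-1,0,0,0.01,0,-1,0,0,0,0,-1,0,0,0,0,-1,0,0,0,0,-1,0,0,0,0,-1,0,0,0,0,-1,0,0,0,0],
)

```text
time: 25.75
position: [0.4248, -0.2498, 0.0247]
tool_rot: [1.0, -0.0, -0.0, -0.0]
ft_force: [0.5, 0.4, -5.7]
grip_width: 0.0509
grip_force: 28.0
```

Request:
play_rows(
  steps=[-1,0,0,0.01,0,-1,0,0,0,0,-1,0,0,0.01,0,-1,0,0,0,0,-1,0,0,0.006,0,-1,0,0,0,0,-1,0,0,0,0,-1,0,0,0,0,-1,0,0,0,0,-1,0,0,0,0],
)

```text
time: 26.75
position: [0.4248, -0.2498, 0.0246]
tool_rot: [1.0, -0.0, 0.0, 0.0]
ft_force: [-0.8, 1.6, 6.9]
grip_width: 0.051
grip_force: 28.0
```

Request:
play_rows(
  steps=[0.3,0,0,0,0,0.6,0,0,0,0,1,0,0,0,0,1,0,0,-0.1,0,1,0,0,-0.3,0,1,0,0,-0.8,0,1,0,0,-1,0,1,0,0,-1,0,1,0,0,-1,0,1,0,0,-1,0],
)

```text
time: 27.75
position: [0.4245, -0.2496, 0.1818]
tool_rot: [1.0, -0.0, 0.0, 0.0]
ft_force: [0.9, -1.1, 0.0]
grip_width: 0.0868
grip_force: 0.0
```

Request:
play_rows(
  steps=[1,0.54,-0.98,-0.7,0,1,0.54,-0.98,-0.7,0,1,0.54,-0.98,-0.4,0,1,0.54,-0.98,0,0,1,0.54,-0.98,0,0,1,0.54,-0.98,0,0,1,0.54,-0.98,0,0,1,0.54,-0.98,0,0,1,0,0,0,0,1,0,0,0,0],
)

```text
time: 28.75
position: [0.5541, -0.0141, 0.2342]
tool_rot: [1.0, 0.001, -0.0, 0.0]
ft_force: [0.1, 0.4, 0.1]
grip_width: 0.0871
grip_force: 0.0
```

```bash
python3 look.py w8 .11 .062 .6165 -.0155
```

```text
28.8 [ 0.5537613  -0.01479749  0.23410477] 0.08716016518932374 [-0.73964297  0.34858763 -0.26864271]
expected px 325.0359225546212 155.63219553225588
centre [ 0.6171 -0.0165] diam 0.0665 pts 73
centre [ 0.6171 -0.0164] diam 0.0665 pts 74
centre [ 0.6171 -0.0165] diam 0.0664 pts 77
```

View pics/w8.png

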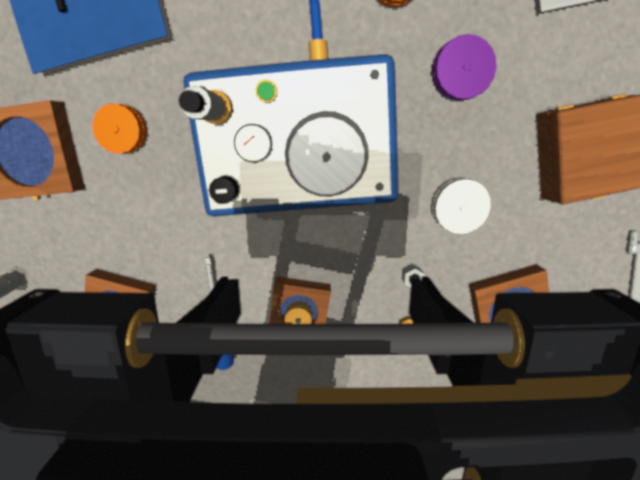

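Weight62 (steel) alone remains on the carrier, hole at (326,156.5), about (0.616,-0.016).

Request:
play_rows(
  steps=[1,0.52,0.01,0.4,0,1,0.52,0.01,0.4,0,1,0.52,0,0.4,0,1,0.52,0,0.4,0,1,0,0,0.7,0,1,0,0,0.7,0,1,0,0,0.7,0,1,0,0,0.5,0,1,0,0,0.24,0,1,0,0,0,0],
)

```text
time: 29.8
position: [0.6157, -0.0163, 0.0999]
tool_rot: [1.0, -0.001, -0.001, -0.0]
ft_force: [-0.4, -0.3, -0.5]
grip_width: 0.0872
grip_force: 0.0
```

Request:
play_rows(
  steps=[-1,0,0,0,0,-1,0,0,0,0,-1,0,0,0,0,-1,0,0,0,0,-1,0,0,0,0,-1,0,0,0,0,-1,0,0,0,0,-1,0,0,0,0,-1,0,0,0,0,-1,0,0,0,0],
  grip_force=36,
)

```text
time: 30.8
position: [0.6172, -0.0153, 0.1014]
tool_rot: [1.0, -0.0, 0.0, 0.0]
ft_force: [-0.7, 0.7, 4.7]
grip_width: 0.0608
grip_force: 36.0
```

Request:
play_rows(
  steps=[-1,0,0,-0.15,0,-1,0,0,-0.5,0,-1,0,0,-0.8,0,-1,0,0,-0.8,0,-1,0,0,-0.45,0,-1,0,-0.7,0,0,-1,0,-0.9,0,0,-1,0,-0.9,0,0,-1,0,-0.9,0,0,-1,0,-0.9,0,0],
)

```text
time: 31.8
position: [0.6155, 0.1148, 0.1802]
tool_rot: [1.0, -0.0, -0.002, -0.0]
ft_force: [0.7, -0.7, -4.4]
grip_width: 0.0609
grip_force: 36.0
```

Request:
play_rows(
  steps=[-1,0.05,-1,0,0,-1,0,-1,0,0,-1,0,-1,0,0,-1,0,-1,0,0,-1,0,-1,0,0,-1,0,-1,0,0,-1,0,-0.93,0,0,-1,0,0,0.5,0,-1,0,0,0.6,0,-1,0,0,0.4,0],
)

```text
time: 32.8
position: [0.6162, 0.3209, 0.1335]
tool_rot: [1.0, 0.0, -0.003, 0.001]
ft_force: [0.3, 0.5, -5.3]
grip_width: 0.061
grip_force: 36.0
```

Request:
play_rows(
  steps=[-1,0,0,0.3,0,-1,0,0,0.2,0,-1,0,0,0,0,-1,0,0,0,0,-1,0,0,0,0,-1,0,0,0,0,-1,0,0,0,0,-1,0,0,0,0,-1,0,0,0,0,-1,0,0,0,0],
)

```text
time: 33.8
position: [0.6184, 0.3217, 0.1218]
tool_rot: [1.0, -0.0, 0.0, -0.0]
ft_force: [0.4, 0.5, -4.1]
grip_width: 0.0609
grip_force: 36.0
```

```bash
python3 - <<'E'
from rig import robot
import cv2
from h import *
c=robot.camera("wrist");k=robot.camera("side")
cv2.imwrite("pics/s9.png",np.hstack([cv2.resize(c["image"],(400,300)),cv2.resize(k["image"][270:450,180:420],(400,300),interpolation=2)])[:,:,::-1])
o=robot.get_obs();print(o["time"],o["position"],o["grip_width"],o["grip_force"],o["ft_force"])
E
```

```text
33.9 [0.61834828 0.32166498 0.12169823] 0.06096975830296538 35.998889207839966 [-0.21986958 -0.40818306 -4.97064401]
```

View pics/s9.png

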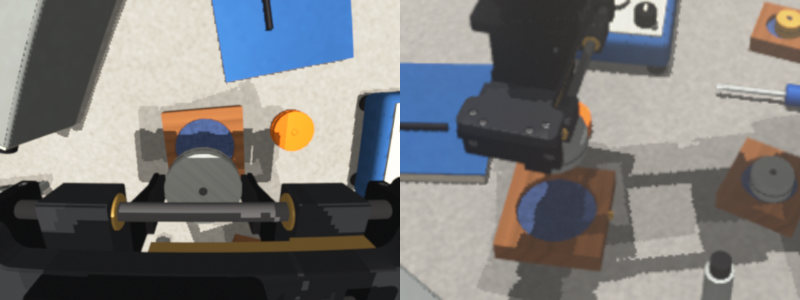

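Weight62 is level above case62, whose recess is at (203,135) in the left half. The grey box is about 150 mm away, so the gripper body (95 mm half-length) clears it.

Request:
play_rows(
  steps=[-1,0,0,0.5,0,-1,0,0,0.8,0,-1,0,0,0.7,0,-1,0,0,0.45,0,-1,0,0,0.3,0,-1,0,0,0.15,0,-1,0,0,0.1,0,-1,0,0,0.07,0,-1,0,0,0.05,0,-1,0,0,0,0],
)

```text
time: 34.9
position: [0.6186, 0.3218, 0.0286]
tool_rot: [1.0, -0.0, 0.0, -0.0]
ft_force: [-0.3, 0.3, -4.8]
grip_width: 0.0612
grip_force: 36.0
```

Request:
play_rows(
  steps=[-1,0,0,0.02,0,-1,0,0,0.02,0,-1,0,0,0.01,0,-1,0,0,0.01,0,-1,0,0,0,0,-1,0,0,0,0,-1,0,0,0,0,-1,0,0,0,0,-1,0,0,0,0,-1,0,0,0,0],
)

```text
time: 35.9
position: [0.6184, 0.3217, 0.0263]
tool_rot: [1.0, -0.0, 0.0, -0.0]
ft_force: [0.2, -0.6, -5.0]
grip_width: 0.061
grip_force: 36.0
```

Still hanging (-5 N). I need about 1.3 mm more.

Request:
play_rows(
  steps=[-1,0,0,0.01,0,-1,0,0,0.01,0,-1,0,0,0.01,0,-1,0,0,0.006,0,-1,0,0,0.004,0,-1,0,0,0,0,-1,0,0,0,0,-1,0,0,0,0,-1,0,0,0,0,-1,0,0,0,0],
)

```text
time: 36.9
position: [0.6184, 0.3217, 0.0254]
tool_rot: [1.0, -0.0, 0.0, 0.0]
ft_force: [-1.9, -0.9, -0.5]
grip_width: 0.0608
grip_force: 36.0
```

Contact is starting. I'll go a touch further, then release, rise and move back.

Request:
play_rows(
  steps=[-1,0,0,0.005,0,-1,0,0,0.005,0,-1,0,0,0,0,0.5,0,0,0,0,0.8,0,0,0,0,1,0,0,0,0,1,0,0,0,0,1,0,0,-0.1,0,1,0,0,-0.4,0,1,0,0,-0.8,0],
)

```text
time: 37.9
position: [0.6169, 0.3212, 0.0628]
tool_rot: [1.0, -0.0, -0.002, 0.001]
ft_force: [-0.4, -0.7, -0.7]
grip_width: 0.0866
grip_force: 0.0
```

Request:
play_rows(
  steps=[1,0,0,-1,0,1,0,0,-1,0,1,0,0,-1,0,1,0,0,-1,0,1,0,0,-1,0,1,-1,1,-0.5,0,1,-1,1,0,0,1,-1,1,0,0,1,-1,1,0,0,1,0,0,0,0],
)

```text
time: 38.9
position: [0.4924, 0.1988, 0.2291]
tool_rot: [1.0, -0.001, -0.003, 0.001]
ft_force: [-0.2, 0.4, -0.3]
grip_width: 0.087
grip_force: 0.0
```

```bash
python3 - <<'E'
from rig import robot
import cv2
from h import *
o=robot.get_obs();print(o["time"],o["position"],o["grip_width"],o["ft_force"])
c=robot.camera("scene");k=robot.camera("side")
cv2.imwrite("pics/f.png",np.hstack([cv2.resize(c["image"][150:410,100:520],(400,300)),cv2.resize(k["image"][170:440,200:460],(400,300),interpolation=2)])[:,:,::-1])
E
```

```text
38.9 [0.49236153 0.19882026 0.229088  ] 0.08700989009939511 [-0.23163054  0.39870909 -0.31368377]
```

View pics/f.png

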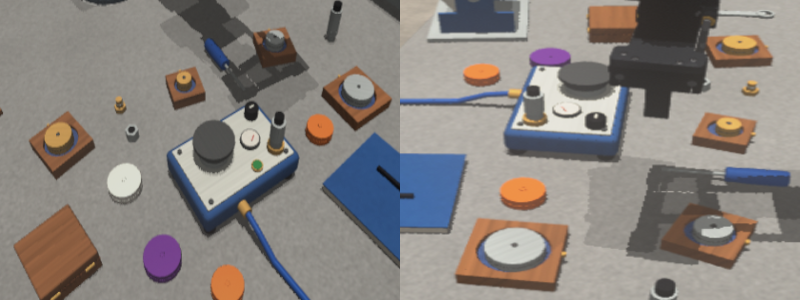

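All four weights lie flat inside their own recesses: case52 at (58,138), case32 at (184,80), case42 at (273,40) and case62 at (357,90) in the left half. The carrier is empty and the cases have not moved.

```bash
python3 -c "
from rig import robot;print(robot.hand_in())"
```

```text
the job is handed in; nothing more can be done
None
```

All four weights came off the tester in order (32, 42, 52, 62) and lie flat in their own cases; the job was handed in at about 39 s of the 106 s allowed, with the cases where they stood.

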